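# Slide the locked dish carriage into the imager

## Robot

A 6-joint arm with a two-finger parallel gripper is mounted at the origin on a cart in front of the work surface, level with it; the furniture and walls round the work are solid. World frame = base frame: x ahead of the robot, y to its left, z up, the work surface at z = 0. Lengths are in mm, angles in rad, forces in N, time in s.
With the tool pointing down it reaches from about 275 to 1000 mm from the base axis. Payload 8.4 kg.
Tool frame: the origin (TCP) lies on the mounting face of the last link; the fingertips stand 173 mm ahead of it and the grasp point (between the pads) lies 155 mm ahead of it; z points along the fingers, y is the direction in which the jaws open and shut (so a half turn about z gives the same grasp; the last joint's range is limited). The gripper opens to 85 mm and grips with 20 to 120 N. Pads are 22 mm wide; open, the fingers measure 114 mm over their backs; the gripper's body (76 mm by 85 mm) begins 54 mm behind the grasp point. The pads swing forward as they close: fully open they stand 13 mm farther back than shut.
Start: joints at [1.253, 0.353, 1.633, -0, 1.155, -0.002], TCP at [194.11, 594.097, 404.681] pointing down, gripper open.
Joint ranges: [-2.63, 2.63], [-0.92, 2.1], [0.06, 2.66], [-1.3, 4.44], [0, 2.69], [-3.02, 3.02]. Speed limits (rad/s): [2.22, 2.22, 2.79, 3.14, 3.14, 3.14].

## Interface

Orientations are given as [roll, pitch, yaw] about the fixed x, y, z axes, in that order (R = Rz(yaw) Ry(pitch) Rx(roll)).
In Python, from rig import r, grab_frame, spotter gives the robot as it stands.
- The arm moves only by the tool apply_moves, never from a script. Its argument "motion" is text: rows parted by semicolons, each of 5 numbers parted by spaces: the opening, from -1 (shut) to 1 (fully open), then the shift along the tool's x, y, z as a fraction of full scale, then the turn about the tool's z as a fraction of full scale. In form: hand x y z twist; .... A call has 1 to 20 rows; each row is the pose to reach, as a shift and turn from the pose commanded when the call began, along the tool's axes at that moment, turning the shorter way round; what a row does not reach only later rows make up. Full scale, the value 1, is 1 m for a shift and pi rad for a turn. A row lasts 1/12 s, in which the tool goes at most 41.7 mm and 7.16 degrees, less where a joint would pass 70% of its speed; a pose out of reach is approached as far as the arm can. A call with a number of a shift or a turn outside -1 to 1 is refused whole. A call with a gripper value outside its range is refused whole. The fingers move at their own pace and stop on an object; "squeeze" is the grip in N (left out, the last holds). Time passes only in rows, so rows that repeat a pose let the fingers close. It gives the time, the measured TCP pose, the force and the opening at its end, in the units of the state.
- r.sense(): the state, without advancing time (a new reading comes with each control period).
- grab_frame(name): name is "scene" or "top" or "wrist"; returns a dict with "img" (420x560x3 uint8, red, green, blue), "fx", "fy", "cx", "cy" (pixels), "R" (3x3) and "t" (3): a world point X has camera coordinates R X + t. Camera axes: x right, y down, z forward; pixel columns grow to the right and rows downward; lengths in mm; the calibration is good to about 2 mm. A picture is of the moment at which its call begins. There is no depth.
- r.sign_off(): hands the job in, once; it reports no verdict.
Trained networks look in the newest picture that a camera, given by its name, has taken for a name from the list of things; names that differ only in an ending like _2 or _b are one class to them, and where a whole thing is asked for, a point or a joint stands for the part that bears it (a point fixed in the world has none). Each returns a list of dicts, best first, with "conf" (0 to 1); they miss things now and then, are a little off and sometimes report something else, mostly with a low value. They report only what shows in the picture. A call takes as long as a camera call.
- spotter.boxes_of(query, camera): "point" ([x, y, z] in mm, in world coordinates, good to about 4 mm: the middle of the surface that is visible of it).
- spotter.place_of(query, camera): "point" ([x, y, z] in mm, in world coordinates, good to about 4 mm: a listed point, or the origin of a listed thing).
The state is a dict: "clock": time; "qpos": joint angles; "qvel": joint speeds; "joint_efforts": joint torques, N m; "eef_pos": TCP position; "tcp_rot": TCP orientation; "contact_force": force on the tool from outside, world axes, zero at the start; "wrist_torque": the same for the moment, N m; "opening": opening from 0.0 (shut) to 1.0 (fully open).
Only numpy, scipy, OpenCV 4.12 (cv2) and the standard library are available. Lean on these libraries where they do the work, as an engineer would, in place of code of your own. Each camera call takes 0.05 s, during which the arm holds its last target.

## Task

The dish carriage of the white dish imager, left of the microscope, is locked in its loading position. Without gripping anything, press the wide green lock key down with your fingertips and keep it down while you slide the carriage, with its dish, into the hood until it meets its end stop; then let go so that the key springs up and locks the carriage there. Do not touch the dish or its nest (the far side of the push bar belongs to the nest), let the dish stay seated, and leave the things standing around where they are.

Things in the scene. Friction and masses are not known exactly. Their poses are not given: they have to be found in the camera images.
- imager: White and grey dish imager, fixed to the worktop, 310 x 130 mm. Origin at its underside, on its centre line; its x axis is the direction in which the carriage travels into the hood, y is to the left of that, z up. The base runs from x = -165 to +145 mm and is 30 mm high; the open-mouthed white hood covers x = +25 to +145 mm and is 92 mm high with a black lens cover on top.
- carriage (a joint): Position of the grey carriage on the base, m: 0 = loading position (dish outside the hood), 0.110 = end stop (dish inside the hood). A latch under the lock key holds it in notches every 22 mm from 0 to 0.110 (1.5 mm play, 3.5 mm at the end stop), so letting the key up on the way locks the carriage again at the next notch. Unlocked, it slides with about 1 N of friction and stays where it is left. About 0.5 kg.
- lock_key (a joint): How far the lock key is pressed down, m: 0 = up, 0.010 = fully down. It is sprung: starts to move at about 2 N, about 5 N holds it fully down. The carriage is free once the key is more than 0.006 down. It springs up when let go and a notch is above the latch (as at the end stop). Fingers that drag backward as they let go can pull the carriage back out of reach of the last notch: lift straight up.
- key_top (a point): Centre of the top face of the green ribbed lock key, which rides on the carriage and moves with it: 34 mm along travel, 100 mm across. With the key up, its top is 57 mm above the worktop; fully down 47 mm, 2 mm above the grey block round it. Axes as the imager's: x = travel direction. There is free room above it and on its tail (-x) side.
- push_bar (a point): Middle of the top edge of the near face of the upright grey push bar on the carriage; the face stands 19.5 mm ahead (+x) of the key's centre, is 104 mm wide, reaches 72 mm above the worktop (25 mm above the pressed key), and the bar is 12 mm thick. Fingertips that hold the key down push the carriage along by this face. Only its near half, toward the key, may be touched; the far half belongs to the nest.
- nest: Front part of the carriage: far half of the push bar and the round aluminium nest with a 6 mm rim that carries the dish. Not to be touched. Its origin lies on the imager's underside below the key's centre.
- nest_centre (a point): Centre of the nest's floor, 105 mm ahead of the key's centre, 37 mm above the worktop; the dish stands here.
- specimen_dish: Clear petri dish with blue stain, 96 mm across, 14 mm high, 18 g, loose in the nest with about 3 mm play all round; origin at the centre of its underside.
- white_bottle: Small white bottle with blue cap, 33 mm across, 66 mm high, loose bystander beside the imager; origin at the centre of its underside.
- amber_bottle_1: Amber bottle with black cap, 34 mm across, 78 mm high, loose bystander beside the imager; origin at the centre of its underside.
- oil_bottle: Small cream bottle with white cap, 25 mm across, 52 mm high, loose bystander beside the imager; origin at the centre of its underside.
- coverslip_box: Small white box with blue lid, 31 x 31 x 20 mm, loose bystander beside the imager; origin at the centre of its underside.
- beaker: Small glass beaker, 45 mm across, 58 mm high, loose bystander on the worktop in front of the microscope; origin at the centre of its underside.

How it is judged:
By the outcome, as a careful person would: the job done as asked, in the order asked, and still so for the second after the job is handed in, with the robot touching nothing.
It also fails if it takes over 40 s, if anything falls off the work surface, if the arm or the gripper's body presses on something with over 40 N, if the wrist force passes 120 N, or if a joint passes its speed limit or range.

## Working session

There is one attempt and no reset: what is moved stays moved. The work goes in short steps, Python scripts to look and compute and a tool call to move; the robot and the scene stay as the last step left them, time stands still between calls to the robot, and variables do not carry over. Pictures are saved under pics/ and viewed, and the job is handed in when it is done.

Besides the shell and the picture viewer there is one more tool, called after "Call:" as name(argument=value, ...), one argument or row to a line, values as JSON. apply_moves: Moves the arm, as the interface text tells. Its arguments: {"type":"object","properties":{"motion":{"type":"string"},"squeeze":{"type":"number"}},"required":["motion"]}

```bash
mkdir -p pics; python3 - <<'E'
from rig import r, grab_frame, spotter
import cv2
s=r.sense(); print(s)
for c in ["scene","top","wrist"]:
    f=grab_frame(c); cv2.imwrite(f"pics/{c}0.png",f["img"][:,:,::-1])
    for q in ["key_top","push_bar","nest_centre","imager","specimen_dish"]:
        print(c,q,[(d["conf"],d["point"]) for d in spotter.place_of(q,c)[:2]])
E
```

```text
{'clock': 0.0, 'qpos': array([ 1.25259536e+00,  3.53624057e-01,  1.63414426e+00,  2.87011147e-05,
        1.15517249e+00, -2.39672281e-03]), 'qvel': array([-0.00221748,  0.00149914,  0.00139692,  0.00094454, -0.00035552,
        0.00012478]), 'joint_efforts': array([ 5.13251189e-05, -6.05247402e+01, -3.42052460e+01,  7.85824227e-05,
        9.58730292e-03,  4.33060836e-05]), 'eef_pos': array([194.03267902, 593.86825947, 403.97222337]), 'tcp_rot': array([-3.14024457e+00, -2.94730599e-05,  2.82577678e+00]), 'contact_force': array([0.38608662, 0.32845396, 0.54375585]), 'wrist_torque': array([-0.02264309,  0.00746362,  0.03971645]), 'opening': 1.0018922308484564}
scene key_top [(0.6, [626.7, 339.7, 57.4])]
scene push_bar [(0.65, [612.4, 329.4, 73.0]), (0.51, [534.2, 244.0, -4.8])]
scene nest_centre []
scene imager [(0.66, [534.7, 246.6, -2.5])]
scene specimen_dish [(0.82, [553.4, 269.0, 39.1])]
top key_top [(0.85, [628.5, 343.4, 58.4])]
top push_bar [(0.58, [611.8, 327.1, 72.8])]
top nest_centre []
top imager [(0.79, [533.9, 248.2, -2.5])]
top specimen_dish [(0.79, [547.8, 267.7, 34.9])]
wrist key_top []
wrist push_bar []
wrist nest_centre []
wrist imager []
wrist specimen_dish []
```

View pics/scene0.png

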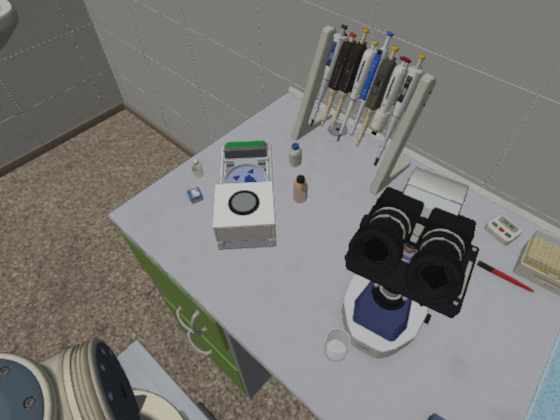

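View pics/top0.png

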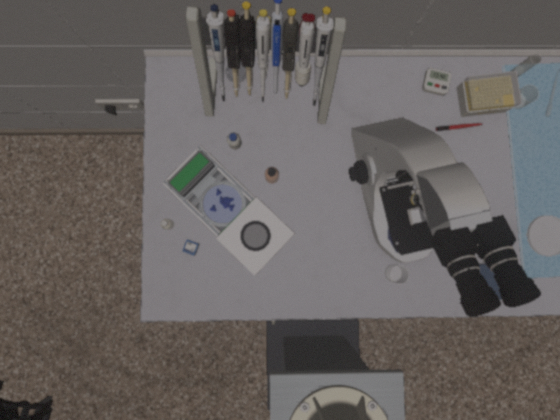

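View pics/wrist0.png

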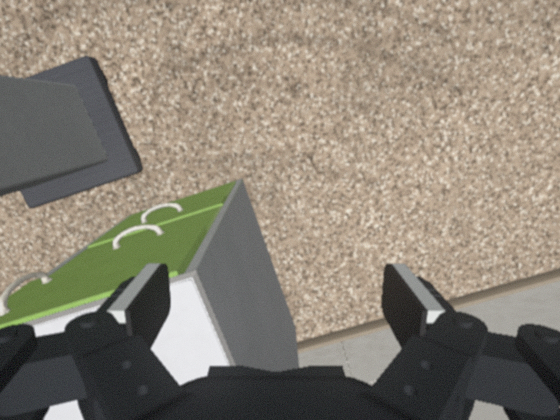

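The scene picture shows the imager with the green key at about (245,147) and the hood nearer the robot at about (245,210). In the top picture the key is at about (190,172) and the lens at (255,235), so travel runs toward the robot. Next I'll measure the key's pose precisely from the green region.

```bash
cat > h.py <<'E'
from rig import r, grab_frame, spotter
import cv2, numpy as np
def ray(f,u,v,z):
    R=np.array(f["R"]);t=np.array(f["t"]);C=-R.T@t
    d=R.T@np.array([(u-f["cx"])/f["fx"],(v-f["cy"])/f["fy"],1])
    return C+d*(z-C[2])/d[2]
def proj(f,X):
    c=np.array(f["R"])@np.array(X,float)+np.array(f["t"])
    return np.array([f["fx"]*c[0]/c[2]+f["cx"],f["fy"]*c[1]/c[2]+f["cy"]])
def green(f,z):
    h=cv2.cvtColor(f["img"],cv2.COLOR_RGB2HSV)
    m=cv2.inRange(h,(50,110,40),(80,255,255))
    n,l,st,ce=cv2.connectedComponentsWithStats(m)
    out=[]
    for i in range(1,n):
        if st[i][4]<60: continue
        ys,xs=np.where(l==i)
        P=np.array([ray(f,a,b,z)[:2] for a,b in zip(xs,ys)],np.float32)
        out.append((st[i].tolist(),cv2.minAreaRect(P),P.mean(0)))
    return out
E
python3 - <<'E'
from h import *
for c in ["top","scene"]:
    f=grab_frame(c)
    for g in green(f,57): print(c,g)
    im=cv2.resize(f["img"][100:300,130:330][:,:,::-1] if c=="top" else f["img"][120:270,150:350][:,:,::-1],None,fx=3,fy=3,interpolation=cv2.INTER_CUBIC)
    cv2.imwrite(f"pics/{c}z.png",im)
    for q in ["white_bottle","amber_bottle_1"]: print(q,[(d["conf"],d["point"]) for d in spotter.place_of(q,c)[:1]])
E
```

```text
top ([172, 155, 35, 35, 430], ((623.9918212890625, 340.6948547363281), (26.53700828552246, 93.16642761230469), 45.59033203125), array([623.8086, 341.6844], dtype=float32))
white_bottle [(0.61, [704.7, 241.9, -1.0])]
amber_bottle_1 [(0.57, [616.7, 151.0, 0.8])]
scene ([226, 141, 39, 6, 174], ((627.9842529296875, 341.7650146484375), (17.185657501220703, 97.43746948242188), 45.440277099609375), array([628.4875 , 341.28964], dtype=float32))
white_bottle [(0.76, [702.1, 241.1, 1.2])]
amber_bottle_1 [(0.92, [620.9, 155.0, 3.3])]
```

View pics/topz.png

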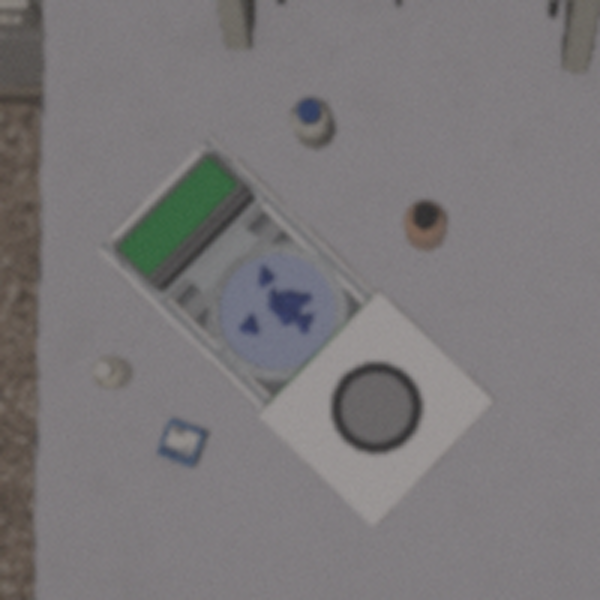

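View pics/scenez.png

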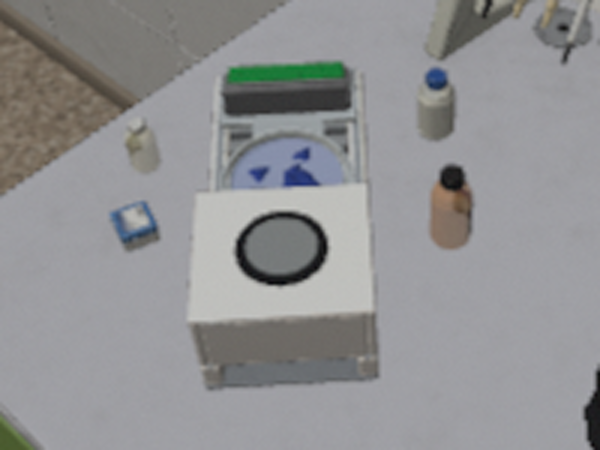

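Call:
apply_moves(
  motion="-1 -0.041 -0.009 0 0.04; -1 -0.082 -0.017 0 0.08; -1 -0.122 -0.026 0 0.12; -1 -0.163 -0.035 0 0.16; -1 -0.204 -0.044 0 0.19; -1 -0.245 -0.052 0 0.23; -1 -0.286 -0.061 0 0.27; -1 -0.326 -0.07 0 0.31; -1 -0.367 -0.078 0 0.35; -1 -0.408 -0.087 0 0.39; -1 -0.449 -0.096 0 0.43; -1 -0.489 -0.104 0 0.46; -1 -0.489 -0.104 0 0.5; -1 -0.489 -0.104 0 0.54; -1 -0.489 -0.104 0 0.58; -1 -0.489 -0.104 0 0.62; -1 -0.489 -0.104 0 0.648; -1 -0.489 -0.104 0.04 0.648; -1 -0.489 -0.104 0.08 0.648; -1 -0.489 -0.104 0.08 0.648",
  squeeze=20,
)

```text
clock: 2.87
eef_pos: [624.2, 342.0, 316.9]
tcp_rot: [-3.138, 0.011, 0.79]
contact_force: [-1.5, -1.2, -2.2]
opening: 0.001
```

```bash
python3 - <<'E'
from h import *
s=r.sense(); print(s["clock"],s["eef_pos"],s["tcp_rot"],s["contact_force"],s["qpos"])
for c in ["wrist","scene"]:
    f=grab_frame(c)
    im=f["img"][:,:,::-1].copy()
    if c=="scene": im=cv2.resize(im[80:230,150:350],None,fx=3,fy=3,interpolation=cv2.INTER_CUBIC)
    cv2.imwrite(f"pics/{c}1.png",im)
    for q in ["key_top","push_bar","specimen_dish"]: print(c,q,[(d["conf"],d["point"]) for d in spotter.place_of(q,c)[:1]])
    for g in green(f,57): print(c,g)
    p=s["eef_pos"]; print("tip px",proj(f,[p[0],p[1],p[2]-173]))
    if c=="wrist":
        for X in ([625.5,341.5,57],): print(proj(f,X))
E
```

```text
2.8667 [624.20070557 342.01495168 316.88303795] [-3.13831576  0.01099048  0.79006234] [-1.45000845 -1.21116353 -2.16772267] [ 4.99144124e-01  5.69758239e-01  1.49579209e+00 -1.48456490e-05
  1.08751090e+00  1.27990310e+00]
wrist key_top [(0.75, [623.4, 345.4, 56.1])]
wrist push_bar [(0.68, [613.9, 327.6, 67.8])]
wrist specimen_dish []
wrist ([205, 185, 149, 50, 7120], ((624.0046997070312, 342.0866394042969), (34.21543884277344, 98.07560729980469), 45.36738967895508), array([624.52325, 342.50705], dtype=float32))
tip px [280.0706284  265.40476499]
[280.99701768 209.08529836]
scene key_top [(0.61, [626.1, 340.2, 58.2])]
scene push_bar [(0.55, [610.8, 329.5, 71.2])]
scene specimen_dish [(0.66, [554.5, 268.0, 38.0])]
scene ([226, 141, 39, 6, 172], ((627.9042358398438, 341.7694091796875), (17.111827850341797, 97.3247299194336), 45.621925354003906), array([628.3758 , 341.33243], dtype=float32))
tip px [240.63194609 117.673383  ]
```

View pics/wrist1.png

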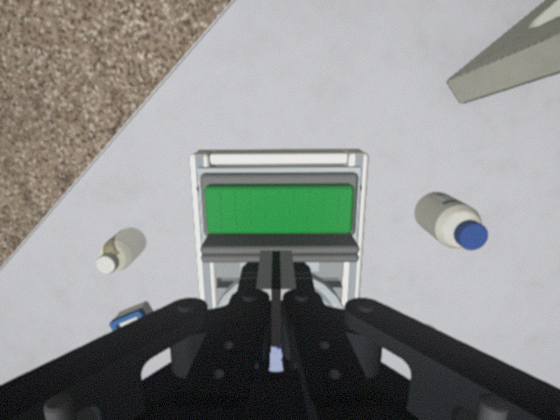

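View pics/scene1.png

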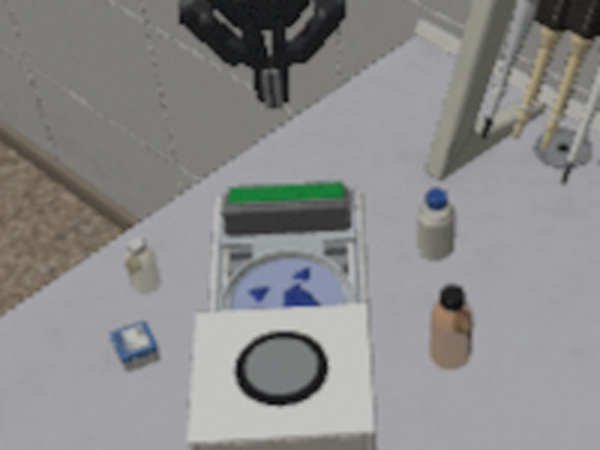

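The wrist picture shows the whole green key, from (205,185) to (354,235). Its centre is at (624.0, 342.1) and its yaw is 45.4°, which matches the sizes given. I'll let the arm settle while coming down a little.

Call:
apply_moves(
  motion="-1 0 0 0.02 0; -1 0 0 0.04 0; -1 0 0 0.04 0; -1 0 0 0.04 0; -1 0 0 0.04 0; -1 0 0 0.04 0",
)

```text
clock: 3.77
eef_pos: [627.2, 343.7, 286.5]
tcp_rot: [3.141, -0.002, 0.79]
contact_force: [0.0, -0.0, -0.6]
opening: 0.003
```

Call:
apply_moves(
  motion="-1 0 0 0.02 0; -1 0 0 0.035 0; -1 0 0 0.045 0; -1 0 0 0.05 0; -1 0 0 0.053 0; -1 0 0 0.056 0; -1 0 0 0.059 0; -1 0 0 0.062 0; -1 0 0 0.064 0; -1 0 0 0.064 0; -1 0 0 0.064 0; -1 0 0 0.064 0",
)

```text
clock: 4.77
eef_pos: [626.7, 343.4, 221.1]
tcp_rot: [3.141, -0.0, 0.79]
contact_force: [-1.4, -0.1, 4.3]
opening: -0.001
```

Lift force is 4.3 N with the tip at about 48 mm, so the key is about 9 mm down. I'll press 1 mm more and advance to the bar.

Call:
apply_moves(
  motion="-1 0 0 0.001 0; -1 -0.002 0 0.001 0; -1 -0.004 0 0.001 0; -1 -0.006 0 0.001 0; -1 -0.008 0 0.001 0; -1 -0.010 0 0.001 0; -1 -0.012 0 0.001 0; -1 -0.014 0 0.001 0; -1 -0.016 0 0.001 0; -1 -0.018 0 0.001 0; -1 -0.020 0 0.001 0; -1 -0.020 0 0.001 0",
)

```text
clock: 5.77
eef_pos: [613.0, 329.4, 220.5]
tcp_rot: [3.141, -0.002, 0.79]
contact_force: [-1.2, -0.4, 6.2]
opening: 0.001
```

```bash
python3 - <<'E'
from h import *
s=r.sense(); print(s["clock"],s["eef_pos"],s["tcp_rot"],s["contact_force"])
f=grab_frame("wrist"); cv2.imwrite("pics/wrist2.png",f["img"][:,:,::-1])
f=grab_frame("scene"); cv2.imwrite("pics/scene2.png",cv2.resize(f["img"][80:230,150:350][:,:,::-1],None,fx=3,fy=3,interpolation=cv2.INTER_CUBIC))
E
```

```text
5.7667 [612.95289116 329.42515631 220.49572811] [ 3.14110453e+00 -2.19741004e-03  7.89967120e-01] [-1.17710188 -0.41053451  6.19676971]
```

View pics/wrist2.png

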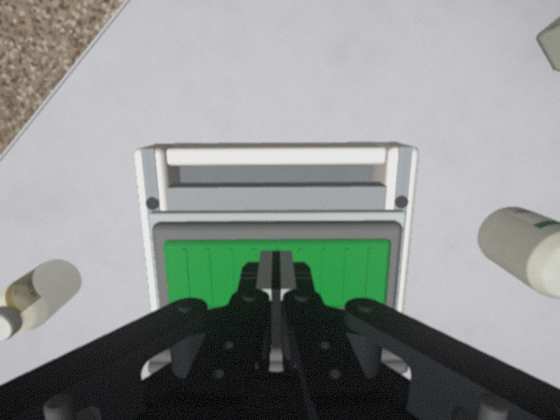

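View pics/scene2.png

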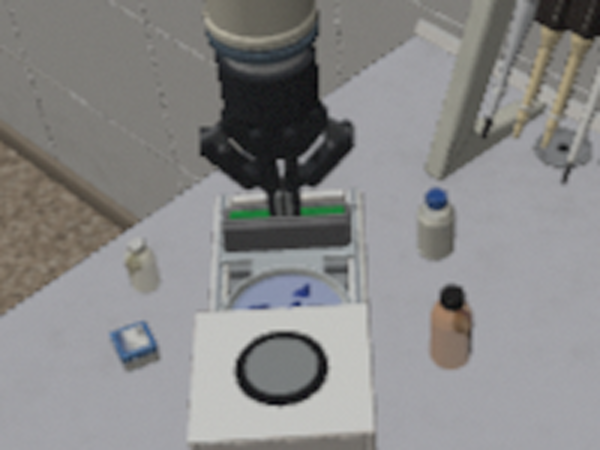

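The pictures show the key pressed (wrist green area at y≈240 and below) and the carriage already off its tail stop, with a gap at wrist rows 165–210. I'll slide on.

Call:
apply_moves(
  motion="-1 -0.003 0 0 0; -1 -0.007 0 0 0; -1 -0.012 0 0 0; -1 -0.017 0 0 0; -1 -0.022 0 0 0; -1 -0.027 0 0 0; -1 -0.032 0 0 0; -1 -0.037 0 0 0; -1 -0.042 0 0 0; -1 -0.047 0 0 0; -1 -0.052 0 0 0; -1 -0.057 0 0 0; -1 -0.062 0 0 0; -1 -0.067 0 0 0; -1 -0.072 0 0 0; -1 -0.077 0 0 0; -1 -0.082 0 0 0; -1 -0.086 0 0 0; -1 -0.089 0 0 0; -1 -0.09 0 0 0",
)

```text
clock: 7.53
eef_pos: [549.7, 265.1, 220.5]
tcp_rot: [3.14, -0.002, 0.79]
contact_force: [-0.2, 0.1, 6.5]
opening: 0.001
```

Call:
apply_moves(
  motion="-1 0 0 0 0; -1 -0.002 0 0 0; -1 -0.004 0 0 0; -1 -0.006 0 0 0; -1 -0.008 0 0 0; -1 -0.009 0 0 0; -1 -0.01 0 0 0; -1 -0.011 0 0 0; -1 -0.012 0 0 0; -1 -0.012 0 0 0; -1 -0.012 0 0 0",
)

```text
clock: 8.45
eef_pos: [541.6, 257.1, 220.4]
tcp_rot: [3.141, -0.003, 0.79]
contact_force: [2.0, 1.8, 6.5]
opening: 0.0
```

Call:
apply_moves(
  motion="-1 -0.001 0 0 0; -1 -0.002 0 0 0; -1 -0.002 0 0 0; -1 -0.002 0 0 0; -1 -0.002 0 0 0",
)

```text
clock: 8.87
eef_pos: [540.9, 256.5, 220.5]
tcp_rot: [3.14, -0.006, 0.79]
contact_force: [6.6, 7.0, 1.4]
opening: 0.003
```

```bash
python3 - <<'E'
from h import *
s=r.sense(); print(s["clock"],s["eef_pos"],s["tcp_rot"],s["contact_force"])
f=grab_frame("wrist"); cv2.imwrite("pics/wrist3.png",f["img"][:,:,::-1])
for g in green(f,47): print(g)
f=grab_frame("scene"); cv2.imwrite("pics/scene3.png",cv2.resize(f["img"][80:230,150:350][:,:,::-1],None,fx=3,fy=3,interpolation=cv2.INTER_CUBIC))
E
```

```text
8.8667 [540.9027533  256.49728474 220.50457746] [ 3.14019015 -0.00608857  0.78980598] [6.57233967 7.02398994 1.38868566]
([162, 214, 231, 72, 13904], ((547.3764038085938, 263.6371765136719), (32.41313552856445, 97.4833984375), 45.66109085083008), array([548.64667, 264.7987 ], dtype=float32))
```

View pics/wrist3.png

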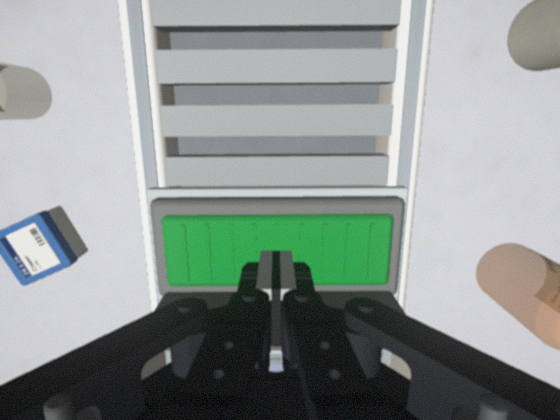

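View pics/scene3.png

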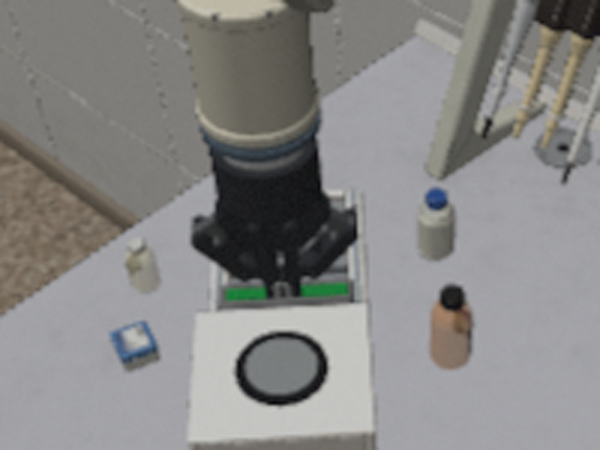

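The key moved 109.7 mm. The opposing force rose to 9.6 N with no further motion, so this is the end stop. I'll ease the push by 1 mm, keeping contact, and lift straight up.

Call:
apply_moves(
  motion="-1 0.001 0 0 0; -1 0.001 0 -0.002 0; -1 0.001 0 -0.004 0; -1 0.001 0 -0.006 0; -1 0.001 0 -0.008 0; -1 0.001 0 -0.010 0; -1 0.001 0 -0.012 0; -1 0.001 0 -0.014 0; -1 0.001 0 -0.017 0; -1 0.001 0 -0.02 0; -1 0.001 0 -0.025 0; -1 0.001 0 -0.03 0; -1 0.001 0 -0.04 0; -1 0.001 0 -0.06 0; -1 0.001 0 -0.085 0; -1 0.001 0 -0.11 0; -1 0.001 0 -0.13 0; -1 0.001 0 -0.13 0; -1 0.001 0 -0.13 0; -1 0.001 0 -0.13 0",
)

```text
clock: 10.63
eef_pos: [539.5, 255.7, 349.3]
tcp_rot: [-3.141, 0.001, 0.79]
contact_force: [-0.2, 0.2, -0.1]
opening: 0.002
```

```bash
python3 - <<'E'
from h import *
s=r.sense(); print(s["clock"],s["eef_pos"],s["contact_force"])
f=grab_frame("wrist"); cv2.imwrite("pics/wrist4.png",f["img"][:,:,::-1])
for z in (47,57):
  for g in green(f,z): print(z,g)
for c in("wrist","scene","top"):
  if c!="wrist": f=grab_frame(c)
  print(c,[(q,[(d["conf"],d["point"]) for d in spotter.place_of(q,c)[:1]]) for q in("key_top","specimen_dish","white_bottle","amber_bottle_1","oil_bottle","coverslip_box")])
  if c=="scene": cv2.imwrite("pics/scene4.png",cv2.resize(f["img"][80:230,150:350][:,:,::-1],None,fx=3,fy=3,interpolation=cv2.INTER_CUBIC))
E
```

```text
10.6333 [539.54606502 255.65514613 349.30675457] [-0.24887985  0.24881278 -0.11229702]
47 ([212, 165, 132, 45, 5684], ((545.7581787109375, 262.1626281738281), (35.05797576904297, 101.73741912841797), 45.334877014160156), array([545.67053, 262.3304 ], dtype=float32))
47 ([293, 255, 66, 4, 173], ((533.090087890625, 192.89312744140625), (2.6654915809631348, 53.627838134765625), 45.34627151489258), array([530.9858 , 194.53691], dtype=float32))
47 ([198, 256, 61, 3, 159], ((475.5346374511719, 249.13418579101562), (1.7791666984558105, 49.595542907714844), 45.34624481201172), array([476.92496, 247.572  ], dtype=float32))
57 ([212, 165, 132, 45, 5684], ((547.2195434570312, 263.69561767578125), (33.7674560546875, 97.9925537109375), 45.334651947021484), array([547.1345 , 263.85727], dtype=float32))
57 ([293, 255, 66, 4, 173], ((535.0177001953125, 196.9758758544922), (2.567357063293457, 51.65379333496094), 45.34627914428711), array([532.99084, 198.55911], dtype=float32))
57 ([198, 256, 61, 3, 159], ((479.5809020996094, 251.14669799804688), (1.7136855125427246, 47.76993942260742), 45.34626007080078), array([480.92017, 249.642  ], dtype=float32))
wrist [('key_top', [(0.83, [546.5, 263.9, 58.5])]), ('specimen_dish', [(0.33, [704.0, 238.3, 0.6])]), ('white_bottle', [(0.91, [704.4, 235.0, -0.7])]), ('amber_bottle_1', [(0.49, [453.0, 345.5, 3.5])]), ('oil_bottle', [(0.7, [510.0, 401.8, -2.2])]), ('coverslip_box', [])]
scene [('key_top', []), ('specimen_dish', []), ('white_bottle', [(0.67, [704.3, 241.8, 1.1])]), ('amber_bottle_1', [(0.75, [617.5, 154.8, -0.3])]), ('oil_bottle', [(0.47, [504.9, 399.0, 6.2])]), ('coverslip_box', [(0.76, [449.1, 340.9, -0.2])])]
top [('key_top', [(0.42, [551.1, 262.7, 57.5])]), ('specimen_dish', []), ('white_bottle', [(0.57, [705.3, 240.1, -3.1])]), ('amber_bottle_1', []), ('oil_bottle', []), ('coverslip_box', [(0.72, [552.6, 261.6, 59.2])])]
```

View pics/wrist4.png

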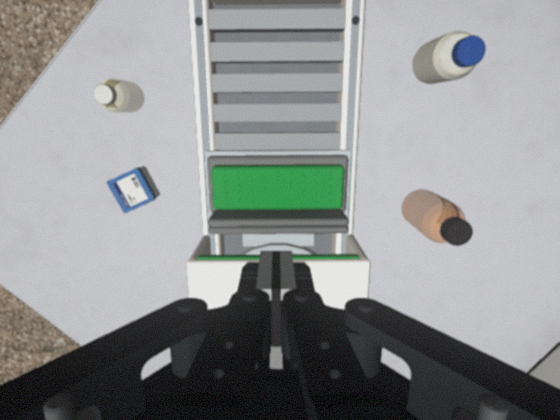

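View pics/scene4.png

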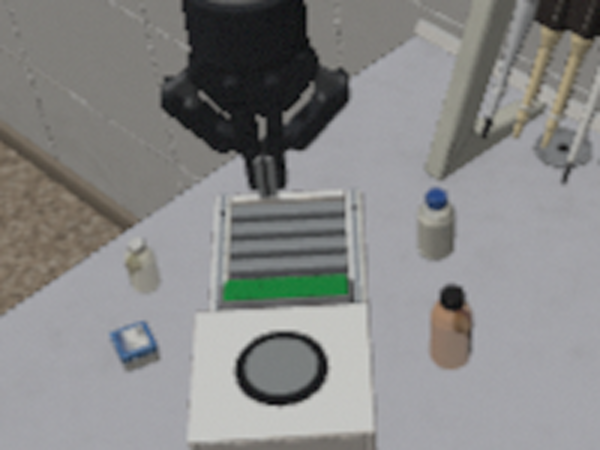

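```bash
python3 -c "
from rig import r
print(r.sign_off())"
```

```text
the job is handed in; nothing more can be done
None
```

The carriage is at its end stop under the hood, with the lock key sprung up. I handed the job in at about 10.8 s of the 40 s allowed.

With the gripper shut, I pressed the green key down (4 to 6.5 N) and held it down while sliding the carriage in. I eased the push by 1 mm and lifted straight up. The highest sideways force I read was about 9.6 N, as the carriage met the stop.

**Last checks:**
- **Travel:** the key moved 109.7 mm by the wrist camera, against a nominal 110 mm.
- **Key up:** its apparent width is 98.0 mm when measured at 57 mm height, the same as before the press. Measured at the pressed height it would be 101.7 mm.
- **Contact:** the measured force on the tool is about zero, with the fingertips more than 100 mm above everything they had touched.
- **Bystanders:** the bottles and box beside the imager stand where they were in the pictures.

**Not confirmed or in disagreement:**
- **Dish:** it is hidden under the hood, so I could not see it seated. Only part of the nest's rim shows in the last wrist picture.
- **Networks:** they gave a few wrong reports at the end. One put the coverslip box on the key, and a low-confidence one put the dish at the white bottle. The pictures contradict both.
- **Beaker:** I did not re-measure it, but the arm never went near it.

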